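# Lean the blue painting panel on the tabletop easel

### The job

Take the blue panel out of the slotted rack and lean it on the small wooden easel: bottom edge on the ledge behind the lip, roughly centred sideways, back lying flat against the leaning rest. Set it down on the ledge with the gripper rather than dropping it, let go, and leave the red and the white panel standing in the rack.

Things in the scene. Friction and masses are not known exactly. Their poses are not given: they have to be found in the camera images.
- blue_panel: Blue slab, 10 mm thick (its x), 120 wide (y), 140 tall (z), 0.1 to 0.2 kg; origin at its centre. Starts upright in a slot of a fixed plywood rack: bottom edge 10 mm, top edge 150 mm above the table; the slot's cheeks reach 40 mm, so it must rise 30 mm to come clear. Slots lie 70 mm apart across the panels' faces (60 mm free between panels). Either face may be the back, either end up.
- easel_seat: Fixed wooden easel's rest and ledge. Origin: corner of ledge top and rest face, mid-width, 48 mm above table. Axes tilt with the rest: z up the rest (leans back 20 deg, top towards the robot), x square out of the rest to its open front (roughly +x), y along the ledge. Rest 118 mm wide, 88 high; ledge 160 wide, lip 27 mm out, 12 high. Panel seated flat: centre at x 5, y 0, z 70 mm.
- red_panel: Red panel, same size and axes as the blue one, origin at its centre, upright in another slot of the same rack. To be left there.
- white_panel: Off-white panel, same size and axes as the blue one, origin at its centre, upright in the remaining slot of the same rack. To be left there.

How it is judged:
On the way:
1. the gripper, holding the blue panel, brings it down to the easel's ledge (bottom edge within about 20 mm of the ledge) (contact force between the fingers and blue_panel above 0.5 N and z of blue_panel in the frame of easel_seat between 0.045 and 0.09 m and x of blue_panel in the frame of easel_seat between -0.02 and 0.075 m and y of blue_panel in the frame of easel_seat between -0.03 and 0.03 m), for 0.05 s.
At the end, for the whole second after the job is handed in: The blue panel sits let go and still on the ledge, leaning on the rest within 12.5 degrees of its face, its centre within 20 mm sideways, 12 mm along and 15 mm off the rest of lying flat and centred; the red and white panels are within 25 mm of their starts (z of blue_panel in the frame of easel_seat between 0.058 and 0.082 m and x of blue_panel in the frame of easel_seat between -0.005 and 0.02 m and y of blue_panel in the frame of easel_seat between -0.02 and 0.02 m and angle between the x axis of blue_panel and the x axis of easel_seat, either way round below 0.22 rad and contact force between blue_panel and easel_seat above 0.2 N and linear speed of blue_panel below 0.02 m/s and distance of each of red_panel, white_panel from where it was at the start of the episode below 0.025 m); the robot touches nothing.
It fails at once if the red panel or the white panel is moved more than 40 mm (distance of any of red_panel, white_panel from where it was at the start of the episode above 0.04 m).
It also fails if it takes over 38 s, if anything falls off the work surface, if the arm or the gripper's body presses on something with over 40 N, if the wrist force passes 120 N, or if a joint passes its speed limit or range.

### The arm

A 7-joint arm with a two-finger parallel gripper is mounted at the origin on the work surface. World frame = base frame: x ahead of the robot, y to its left, z up, the work surface at z = 0. Lengths are in m, angles in rad, forces in N, time in s.
With the tool pointing down it reaches from about 0.4 to 0.85 m from the base axis. Payload 10.4 kg.
Tool frame: the origin (TCP) lies midway between the tips of the shut fingers; the grasp point (between the pads) lies 19 mm behind it; z points along the fingers, y is the line along which they close (so a half turn about z gives the same grasp; the last joint's range is limited). The gripper opens to 87 mm and grips with 3 to 60 N. Pads are 19 mm wide; open, the fingers measure 117 mm over their backs; the gripper's body (75 mm by 190 mm) begins 51 mm behind the grasp point.
Start: joints at [-1.302, 0.332, -0.065, 1.46, 0.022, 1.35, -0.088], TCP at [0.18, 0.599, 0.223] pointing down, gripper open.
Joint ranges: [-2.6, 2.6], [-0.5, 2.12], [-1.47, 1.34], [0.16, 2.42], [-1.27, 4.41], [0.06, 2.06], [-2.6, 2.6]. Speed limits (rad/s): [2.22, 2.22, 2.79, 2.79, 3.14, 3.14, 3.14].

### API

Orientations are given as a unit quaternion [x, y, z, w].
In Python, from bench import sensors, eyes, order gives the robot as it stands.
- The arm moves only by the tool arm_command, never from a script. Its argument "steps" is a list of rows, each an object with "rot": the turn, a rotation vector about the world's x, y, z in degrees, a list of three; "slide": the shift along the world's x, y, z in m, a list of three; "grip": the opening, from 0 (shut) to 1 (fully open). A call has exactly 8 rows; each row shifts and turns the commanded pose from where the row before left it; what a row does not reach is not made up. A row lasts 1/8 s, in which the tool goes at most 62.5 mm and 10.7 degrees, less where a joint would pass 70% of its speed; a pose out of reach is approached as far as the arm can. A call with a gripper value outside its range is refused whole. The fingers move at their own pace and stop on an object; "newtons" is the grip in N (left out, the last holds). Time passes only in rows, so rows that do not move let the fingers close, or fill a call up. It gives the time, the measured TCP pose, the force, the opening and the grip force at its end, in the units of the state.
- sensors.read_state(): the state, without advancing time (a new reading comes with each control period).
- eyes.camera(name): name is "scene" or "side" or "wrist"; returns a dict with "pixels" (400x640x3 uint8, red, green, blue), "intrinsics" (3x3 intrinsics, pixels), "pose" (4x4, takes a point from camera to world coordinates). Camera axes: x right, y down, z forward; pixel columns grow to the right and rows downward; lengths in m; the calibration is good to about 2 mm. A picture is of the moment at which its call begins. There is no depth.
- order.close_job(): hands the job in; it is judged then, once.
Trained networks look in a picture, given as the dict that the camera call returned (one of the last four; its "shot" number tells which), for a name from the list of things; names that differ only in an ending like _2 or _b are one class to them, and where a whole thing is asked for, a point or a joint stands for the part that bears it (a point fixed in the world has none). Each returns a list of dicts, best first, with "conf" (0 to 1); they miss things now and then, are a little off and sometimes report something else, mostly with a low value. They report only what shows in the picture. A call takes as long as a camera call.
- eyes.look_for(name, picture): "bbox" ([left, top, right, bottom] in pixels, round what is visible of it).
The state is a dict: "time": time; "joint_positions": joint angles; "joint_vel": joint speeds; "joint_torque": joint torques, N m; "ee_pos": TCP position; "eef_rot": TCP orientation; "ft_force": force on the tool from outside, world axes, zero at the start; "torque": the same for the moment, N m; "width": finger opening in m; "grip_force": force on a finger pad.
Only numpy, scipy, OpenCV 4.12 (cv2) and the standard library are available. Lean on these libraries where they do the work, as an engineer would, in place of code of your own. Each camera call takes 0.05 s, during which the arm holds its last target. There are 200 camera calls.

## Working session

There is one attempt and no reset: what is moved stays moved. The work goes in short steps, Python scripts to look and compute and a tool call to move; the robot and the scene stay as the last step left them, time stands still between calls to the robot, and variables do not carry over. Pictures are saved under pics/ and viewed, at most 12 in all, crops included, and the job is handed in when it is done.

Besides the shell and the picture viewer there is one more tool, called after ">>>" as name([rows], argument=value, ...), one row to a line, values as JSON. arm_command: Moves the arm, as the interface text tells. Its arguments: {"type":"object","properties":{"steps":{"type":"array","items":{"type":"object","properties":{"rot":{"type":"array","items":{"type":"number"}},"slide":{"type":"array","items":{"type":"number"}},"grip":{"type":"number"}}}},"newtons":{"type":"number"}},"required":["steps"]}

```bash
mkdir -p pics
cat > h.py <<'E'
import numpy as np, cv2
from bench import sensors, eyes, order
def save(c,n): cv2.imwrite(f'pics/{n}.png',cv2.cvtColor(c['pixels'],cv2.COLOR_RGB2BGR))
def proj(c,P):
    T=np.linalg.inv(c['pose']); p=np.atleast_2d(P)@T[:3,:3].T+T[:3,3]; q=p@c['intrinsics'].T; return q[:,:2]/q[:,2:]
def onplane(c,uv,z):
    d=c['pose'][:3,:3]@np.linalg.solve(c['intrinsics'],[uv[0],uv[1],1.]); o=c['pose'][:3,3]; return o+d*(z-o[2])/d[2]
def tri(obs):
    A=np.zeros((3,3));b=np.zeros(3)
    for c,uv in obs:
        d=c['pose'][:3,:3]@np.linalg.solve(c['intrinsics'],[uv[0],uv[1],1.]); d/=np.linalg.norm(d); M=np.eye(3)-np.outer(d,d); A+=M;b+=M@c['pose'][:3,3]
    return np.linalg.solve(A,b)
E
python3 - <<'E'
from h import *
import pickle
np.set_printoptions(precision=4,suppress=True)
cs={}
for n in ['scene','side']:
    c=eyes.camera(n); cs[n]=c; save(c,n+'0')
    print(n,c['intrinsics'][0],c['intrinsics'][1],c['pose'])
    for o in ['blue_panel','red_panel','white_panel','easel_seat']:
        print(o,[(np.round(r['bbox']),round(r['conf'],2)) for r in eyes.look_for(o,c)[:2]])
pickle.dump(cs,open('cs.pkl','wb'))
s=sensors.read_state(); print({k:s[k] for k in ['time','ee_pos','eef_rot','width']})
E
```

```text
scene [370.723    0.     325.8759] [  0.     370.723  202.8717] [[ 0.8244  0.368  -0.4301  0.8573]
 [ 0.5658 -0.5133  0.6453 -0.445 ]
 [ 0.0167 -0.7753 -0.6314  0.5352]
 [ 0.      0.      0.      1.    ]]
blue_panel [(array([378., 123., 410., 198.]), 0.88)]
red_panel [(array([329., 110., 356., 176.]), 0.64)]
white_panel [(array([354., 117., 387., 188.]), 0.67)]
easel_seat [(array([220., 226., 324., 341.]), 0.58)]
side [372.1311   0.     319.0555] [  0.     372.1311 203.5597] [[-0.99   -0.1067  0.092   0.4745]
 [-0.1409  0.7567 -0.6384  0.5249]
 [-0.0014 -0.645  -0.7642  0.6919]
 [ 0.      0.      0.      1.    ]]
blue_panel [(array([266., 245., 293., 344.]), 0.57)]
red_panel [(array([355., 262., 364., 358.]), 0.67)]
white_panel [(array([310., 260., 326., 353.]), 0.87), (array([270., 246., 289., 344.]), 0.58)]
easel_seat [(array([297., 115., 336., 176.]), 0.72)]
{'time': 0.5, 'ee_pos': array([0.1798, 0.5986, 0.2226]), 'eef_rot': array([ 0.1454,  0.9894,  0.    , -0.    ]), 'width': 0.0870060573066346}
```

View pics/scene0.png

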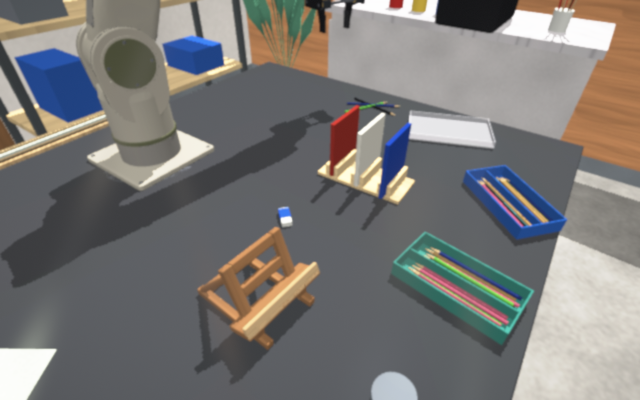

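View pics/side0.png

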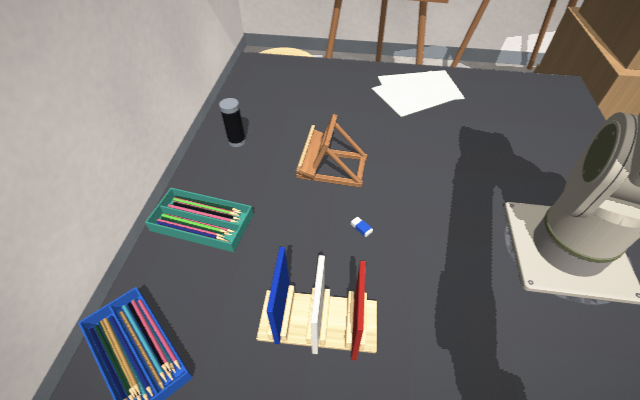

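The scene view shows the rack at about (370,155), with blue as the panel nearest the camera, and the easel at about (260,290), its lip to the lower right. The side view shows the rack at (318,310), blue on the left at (280,295), and the easel at (330,155). I'll zoom in on both.

Run:
```python
from h import *
a=cv2.imread('pics/scene0.png');b=cv2.imread('pics/side0.png')
def crop(i,x,y,w,h,k): 
    r=cv2.resize(i[y:y+h,x:x+w],None,fx=k,fy=k,interpolation=cv2.INTER_CUBIC)
    for j in range(0,w,10): cv2.line(r,(j*k,0),(j*k,4 if j%50 else 10),(0,255,255),1)
    for j in range(0,h,10): cv2.line(r,(0,j*k),(4 if j%50 else 10,j*k),(0,255,255),1)
    return r
cv2.imwrite('pics/z1.png',np.hstack([crop(a,320,100,80+20,110,4)[:, :400],crop(b,250,240,100,120,4)[:440]]))
cv2.imwrite('pics/z2.png',np.hstack([crop(a,195,225,130,125,3),crop(b,285,110,90,80,4)[:320].copy() if 0 else cv2.copyMakeBorder(crop(b,285,110,90,80,4),0,55,0,0,cv2.BORDER_CONSTANT)]))
```

```text
(no output)
```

View pics/z1.png

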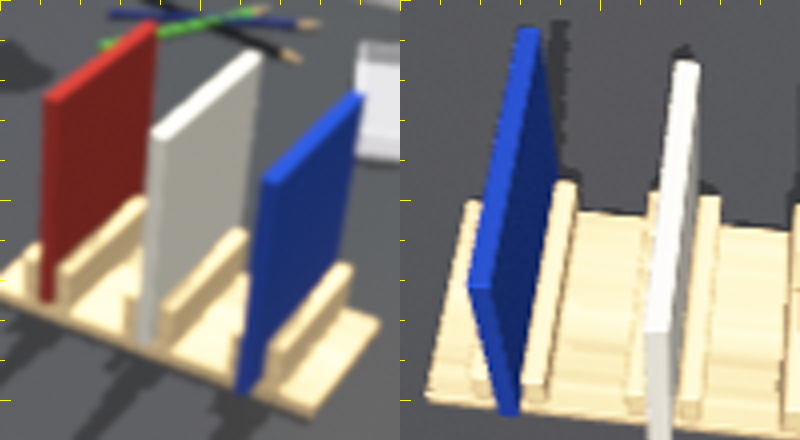

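View pics/z2.png

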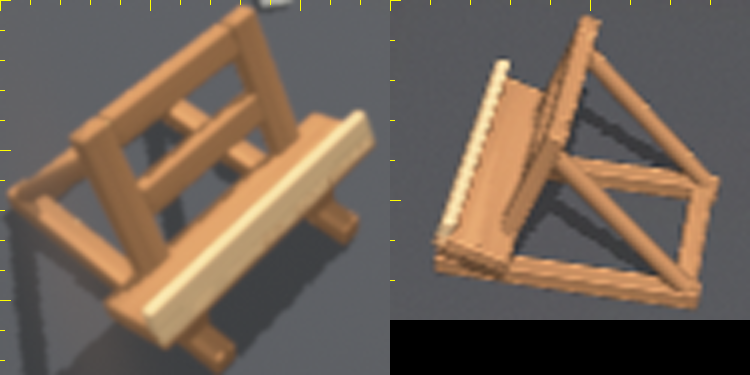

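The zooms show clear corners on the panel and the easel, so I'll fit the poses of the panel (upright) and the seat (20 deg tilt) to them.

```bash
cat > fit.py <<'E'
from h import *
import pickle
from scipy.optimize import least_squares
from scipy.spatial.transform import Rotation as R
np.set_printoptions(precision=4,suppress=True)
cs=pickle.load(open('cs.pkl','rb')); A,B=cs['scene'],cs['side']
def fit(obs,z,tilt,x0):
    def T(p): return R.from_euler('ZY',[p[2],tilt]),np.array([p[0],p[1],z])
    def f(p):
        r,t=T(p); return np.concatenate([proj(c,r.apply(P)+t)[0]-uv for c,P,uv in obs])
    s=least_squares(f,x0,loss='soft_l1'); return s.x,f(s.x).reshape(-1,2)
h=.07;t=.005;w=.06
a=lambda x,y:np.array([320+x/4,100+y/4]); b=lambda x,y:np.array([250+(x-400)/4,240+y/4])
o=[(A,[-t,-w,h],a(262,183)),(A,[t,-w,h],a(275,187)),(A,[t,w,h],a(366,97)),(A,[-t,w,h],a(355,92)),(A,[-t,-w,-h],a(237,392)),
(B,[t,-w,h],b(516,29)),(B,[-t,-w,h],b(541,30)),(B,[t,w,h],b(468,287)),(B,[-t,w,h],b(491,290)),(B,[t,w,-h],b(497,412)),(B,[-t,w,-h],b(518,415))]
p,e=fit(o,.08,0,[.6,.2,0]); print('blue',p[:2],np.degrees(p[2]));print(e)
a=lambda x,y:np.array([195+x/3,225+y/3]); b=lambda x,y:np.array([285+(x-390)/4,110+y/4])
o=[(A,[.027,-.08,.012],a(145,308)),(A,[.027,.08,.012],a(360,112)),(B,[.027,-.08,.012],b(510,63)),(B,[.027,.08,.012],b(457,235)),
(A,[0,-.059,.088],a(76,140)),(A,[0,.059,.088],a(258,14)),(B,[0,-.059,.088],b(583,17)),(B,[0,.059,.088],b(547,140)),(A,[0,-.059,0],a(135,280)),(A,[0,.059,0],a(298,142))]
p,e=fit(o,.048,-np.radians(20),[.6,-.2,0]); print('easel',p[:2],np.degrees(p[2]));print(e)
E
python3 fit.py
```

```text
blue [0.5878 0.2371] 2.578104242058206
[[-0.5026 -1.6295]
 [ 0.7156 -1.2539]
 [-0.0169 -1.4248]
 [-1.4167 -1.3121]
 [-1.4196 -0.4177]
 [-0.1942 -1.2738]
 [-0.7534 -1.0645]
 [-1.1707 -0.4464]
 [-0.4743 -0.6025]
 [ 0.1021  0.9147]
 [ 0.2867  0.6952]]
easel [ 0.5833 -0.1863] -4.29260213345125
[[-3.4847  0.2761]
 [-1.4767 -0.6529]
 [ 0.2352 -1.127 ]
 [-1.2541 -3.2559]
 [ 0.7005  0.1004]
 [-0.7954 -2.1897]
 [ 0.0221 -1.8698]
 [-0.8033 -2.0781]
 [ 2.8876 -0.3963]
 [ 1.6531 -1.3182]]
```

>>> arm_command([
  {"slide":[0.034,-0.03,0],"rot":[0,0,-5.9],"grip":0.7},
  {"slide":[0.034,-0.03,0],"rot":[0,0,-5.9],"grip":0.7},
  {"slide":[0.034,-0.03,0],"rot":[0,0,-5.9],"grip":0.7},
  {"slide":[0.034,-0.03,0],"rot":[0,0,-5.9],"grip":0.7},
  {"slide":[0.034,-0.03,0],"rot":[0,0,-5.9],"grip":0.7},
  {"slide":[0.034,-0.03,0],"rot":[0,0,-5.9],"grip":0.7},
  {"slide":[0.034,-0.03,0],"rot":[0,0,-5.9],"grip":0.7},
  {"slide":[0.034,-0.03,0],"rot":[0,0,-5.9],"grip":0.7},
], newtons=20)

```text
time: 1.5
ee_pos: [0.4528, 0.3576, 0.2228]
eef_rot: [0.531, 0.848, 0.0, 0.0]
ft_force: [-0.1, -0.0, 0.3]
width: 0.0611
grip_force: 0.0
```

>>> arm_command([
  {"slide":[0.034,-0.03,0],"rot":[0,0,-5.9],"grip":0.7},
  {"slide":[0.034,-0.03,0],"rot":[0,0,-5.9],"grip":0.7},
  {"slide":[0.034,-0.03,0],"rot":[0,0,-5.9],"grip":0.7},
  {"slide":[0.034,-0.03,0],"rot":[0,0,-5.9],"grip":0.7},
  {"slide":[0,0,0],"grip":0.7},
  {"slide":[0,0,0],"grip":0.7},
  {"slide":[0,0,0],"grip":0.7},
  {"slide":[0,0,0],"grip":0.7},
])

```text
schema error: expected keys rot, slide, grip
```

Run:
```python
from h import *
from scipy.spatial.transform import Rotation as R
np.set_printoptions(precision=4,suppress=True)
c=eyes.camera('wrist');s=sensors.read_state();save(c,'w1')
print(s['time'],s['ee_pos'],R.from_quat(s['eef_rot']).as_matrix(),s['joint_positions'])
print(eyes.look_for('blue_panel',c),c['pose'])
h=.07;t=.005;w=.06
P=np.array([[x,y,h] for x,y in [(-t,-w),(t,-w),(t,w),(-t,w)]]); print(proj(c,R.from_euler('z',.045).apply(P)+[.5878,.2371,.08]))
```

```text
1.55 [0.4579 0.3518 0.2229] [[-0.4252  0.9051  0.0028]
 [ 0.9051  0.4252 -0.002 ]
 [-0.003   0.0017 -1.    ]] [-0.9422  0.2238  0.242   1.6055 -0.0515  1.318  -0.254 ]
[{'bbox': [354.5, 324.4, 413.4, 358.5], 'conf': 0.96}] [[ 0.8991  0.4177  0.1309  0.4171]
 [ 0.4377 -0.8582 -0.2682  0.4305]
 [ 0.0004  0.2984 -0.9544  0.3855]
 [ 0.      0.      0.      1.    ]]
[[364.4125 444.3958]
 [374.4684 447.6997]
 [440.0756 345.62  ]
 [429.1242 341.5013]]
```

View pics/w1.png

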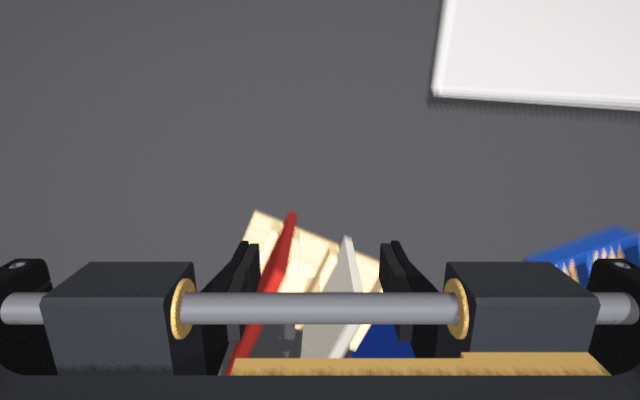

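The wrist view, taken short of the target, shows the rack under the gripper with blue just visible near (385,340). The second move was refused because its idle rows had no "rot", so I'll send it again. The remaining shift is about (0.13, -0.115), with a turn of -22.6 deg.

>>> arm_command([
  {"slide":[0.0325,-0.0287,0],"rot":[0,0,-5.6],"grip":0.7},
  {"slide":[0.0325,-0.0287,0],"rot":[0,0,-5.6],"grip":0.7},
  {"slide":[0.0325,-0.0287,0],"rot":[0,0,-5.6],"grip":0.7},
  {"slide":[0.0325,-0.0287,0],"rot":[0,0,-5.6],"grip":0.7},
  {"slide":[0,0,0],"rot":[0,0,0],"grip":0.7},
  {"slide":[0,0,0],"rot":[0,0,0],"grip":0.7},
  {"slide":[0,0,0],"rot":[0,0,0],"grip":0.7},
  {"slide":[0,0,0],"rot":[0,0,0],"grip":0.7},
])

```text
time: 2.6
ee_pos: [0.5812, 0.2449, 0.2227]
eef_rot: [0.683, 0.73, 0.0, -0.0]
ft_force: [-0.3, -0.6, 0.2]
width: 0.0611
grip_force: 0.0
```

Run:
```python
from h import *
from scipy.spatial.transform import Rotation as R
np.set_printoptions(precision=4,suppress=True)
c=eyes.camera('wrist');s=sensors.read_state();save(c,'w2')
print(s['time'],s['ee_pos'],R.from_quat(s['eef_rot']).as_matrix(),s['joint_positions'])
print(eyes.look_for('blue_panel',c))
h=.07;t=.005;w=.06
P=np.array([[x,y,h] for x,y in [(-t,-w),(t,-w),(t,w),(-t,w)]]); print(proj(c,R.from_euler('z',.045).apply(P)+[.5878,.2371,.08]))
```

```text
2.65 [0.5813 0.2446 0.2227] [[-0.0657  0.9978  0.0001]
 [ 0.9978  0.0657  0.0005]
 [ 0.0005  0.0001 -1.    ]] [-0.7609  0.3525  0.378   1.4646 -0.1314  1.3492 -0.3094]
[{'bbox': [319.8, 123.3, 335.8, 294.9], 'conf': 0.79}]
[[318.5224 295.428 ]
 [331.5928 295.6835]
 [337.5154 137.5525]
 [322.4434 137.2128]]
```

View pics/w2.png

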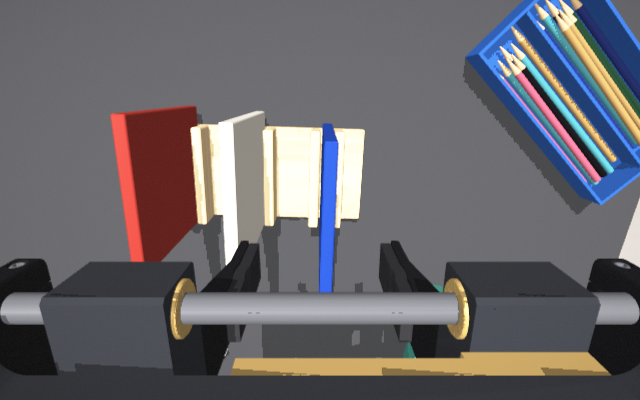

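The wrist view shows blue at columns 320-335. The strip above row 137 is its end face, so my model agrees to about 1 mm. Next I descend, grip and lift.

>>> arm_command([
  {"slide":[0.0055,-0.0075,-0.01],"rot":[0,0,-1.2],"grip":0.7},
  {"slide":[0,0,-0.034],"rot":[0,0,0],"grip":0.7},
  {"slide":[0,0,-0.034],"rot":[0,0,0],"grip":0.7},
  {"slide":[0,0,-0.034],"rot":[0,0,0],"grip":0.7},
  {"slide":[0,0,0],"rot":[0,0,0],"grip":0.7},
  {"slide":[0,0,0],"rot":[0,0,0],"grip":0.05},
  {"slide":[0,0,0],"rot":[0,0,0],"grip":0.05},
  {"slide":[0,0,0],"rot":[0,0,0],"grip":0.05},
], newtons=20)

```text
time: 3.7
ee_pos: [0.5878, 0.2365, 0.1117]
eef_rot: [0.692, 0.722, 0.001, 0.0]
ft_force: [-1.0, -0.0, 0.7]
width: 0.0385
grip_force: 0.0
```

>>> arm_command([
  {"slide":[0,0,0],"rot":[0,0,0],"grip":0.05},
  {"slide":[0,0,0],"rot":[0,0,0],"grip":0.05},
  {"slide":[0,0,0.02],"rot":[0,0,0],"grip":0.05},
  {"slide":[0,0,0.02],"rot":[0,0,0],"grip":0.05},
  {"slide":[0,0,0.02],"rot":[0,0,0],"grip":0.05},
  {"slide":[0,0,0.02],"rot":[0,0,0],"grip":0.05},
  {"slide":[0,0,0.02],"rot":[0,0,0],"grip":0.05},
  {"slide":[0,0,0.02],"rot":[0,0,0],"grip":0.05},
])

```text
time: 4.7
ee_pos: [0.5875, 0.2363, 0.233]
eef_rot: [0.692, 0.722, 0.001, 0.0]
ft_force: [-0.1, -0.1, -0.9]
width: 0.0098
grip_force: 20.0
```

Run:
```python
from h import *
import pickle
from scipy.spatial.transform import Rotation as R
np.set_printoptions(precision=4,suppress=True)
c=eyes.camera('scene');d=eyes.camera('side');s=sensors.read_state()
pickle.dump({'scene':c,'side':d,'s':s},open('cs2.pkl','wb'))
print(s['time'],s['ee_pos'],R.from_quat(s['eef_rot']).as_matrix(),s['joint_positions'],s['grip_force'],s['width'],s['ft_force'])
for n,q in (('scene',c),('side',d)):
  for o in ['blue_panel','red_panel','white_panel']: print(n,o,[(np.round(r['bbox']),r['conf']) for r in eyes.look_for(o,q)[:2]])
cv2.imwrite('pics/lift.png',cv2.cvtColor(np.hstack([cv2.resize(c['pixels'][30:230,280:480],None,fx=2,fy=2),cv2.resize(d['pixels'][160:360,220:420],None,fx=2,fy=2)]),cv2.COLOR_RGB2BGR))
```

```text
4.8 [0.5885 0.2366 0.2344] [[-0.0432  0.9991  0.0047]
 [ 0.9991  0.0432  0.0025]
 [ 0.0023  0.0048 -1.    ]] [-0.7506  0.3519  0.3884  1.4423 -0.1342  1.3681 -0.3143] 19.977627206244506 0.00986859046559501 [ 0.6864  0.4083 -0.0149]
scene blue_panel [(array([384.,  80., 420., 156.]), 0.63), (array([331., 106., 355., 176.]), 0.3)]
scene red_panel [(array([328., 106., 357., 176.]), 0.86)]
scene white_panel [(array([353., 118., 386., 189.]), 0.71)]
side blue_panel [(array([258., 241., 287., 322.]), 0.6)]
side red_panel [(array([354., 264., 367., 357.]), 0.96)]
side white_panel [(array([310., 258., 327., 350.]), 0.62)]
```

View pics/lift.png

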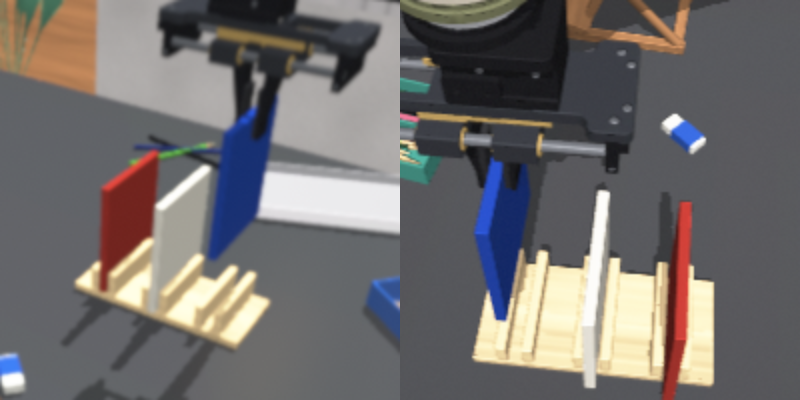

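Blue is gripped upright and clear, with red and white still in place. Next I move over the easel, turning -6.9 deg and leaning 20 deg.

>>> arm_command([
  {"slide":[0,-0.03,0.01],"rot":[0,0,-0.86],"grip":0.05},
  {"slide":[0,-0.04,0.01],"rot":[0,0,-0.86],"grip":0.05},
  {"slide":[0,-0.045,0],"rot":[0,0,-0.86],"grip":0.05},
  {"slide":[0,-0.045,0],"rot":[0,0,-0.86],"grip":0.05},
  {"slide":[0,-0.045,0],"rot":[0,0,-0.86],"grip":0.05},
  {"slide":[0,-0.045,0],"rot":[0,0,-0.86],"grip":0.05},
  {"slide":[0,-0.045,0],"rot":[0,0,-0.86],"grip":0.05},
  {"slide":[0,-0.045,0],"rot":[0,0,-0.86],"grip":0.05},
])

```text
time: 6.1
ee_pos: [0.5866, -0.1063, 0.2508]
eef_rot: [0.734, 0.679, 0.0, 0.0]
ft_force: [1.4, 0.3, -1.1]
width: 0.0096
grip_force: 20.0
```

>>> arm_command([
  {"slide":[-0.009,-0.013,0],"rot":[-0.21,-2.85,0],"grip":0.05},
  {"slide":[-0.009,-0.013,0],"rot":[-0.21,-2.85,0],"grip":0.05},
  {"slide":[-0.009,-0.013,0],"rot":[-0.21,-2.85,0],"grip":0.05},
  {"slide":[-0.009,-0.013,0],"rot":[-0.21,-2.85,0],"grip":0.05},
  {"slide":[-0.009,-0.013,0],"rot":[-0.21,-2.85,0],"grip":0.05},
  {"slide":[-0.009,-0.013,0],"rot":[-0.21,-2.85,0],"grip":0.05},
  {"slide":[-0.009,0,0],"rot":[-0.21,-2.85,0],"grip":0.05},
  {"slide":[0,0,0],"rot":[0,0,0],"grip":0.05},
])

```text
time: 7.1
ee_pos: [0.5227, -0.1827, 0.2505]
eef_rot: [0.723, 0.668, 0.119, 0.127]
ft_force: [0.0, 0.2, -0.5]
width: 0.0097
grip_force: 20.0
```

```bash
cat >> h.py <<'E'
from scipy.spatial.transform import Rotation as R
np.set_printoptions(precision=4,suppress=True)
SR=R.from_euler('ZY',[np.radians(-4.3),-np.radians(20)]); ST=np.array([.5833,-.1863,.048])
def rep(s):
    r=R.from_quat(s['eef_rot']); M=r.as_matrix()
    PR=np.c_[M[:,1],M[:,0],-M[:,2]]  # panel axes x,y,z
    Rel=SR.as_matrix().T@PR
    print('t',s['time'],'tcp',s['ee_pos'],'centre in seat mm',1e3*SR.inv().apply(s['ee_pos']-.031*PR[:,2]-ST),'rotvec deg',np.degrees(R.from_matrix(Rel).as_rotvec()),'world rv',np.degrees((R.from_matrix(PR)*SR.inv()).as_rotvec()),'F',s['ft_force'],s['grip_force'],s['width'])
E
python3 - <<'E'
from h import *
c=eyes.camera('scene');d=eyes.camera('side');s=sensors.read_state();rep(s);print(s['joint_positions'])
cv2.imwrite('pics/hov.png',cv2.cvtColor(np.hstack([cv2.resize(c['pixels'][150:350,180:380],None,fx=2,fy=2),cv2.resize(d['pixels'][40:240,230:430],None,fx=2,fy=2)]),cv2.COLOR_RGB2BGR))
E
```

```text
t 7.2 tcp [ 0.5242 -0.1819  0.2508] centre in seat mm [ 13.6608  -0.0383 179.8607] rotvec deg [ 0.0484  0.0115 -0.1295] world rv [ 0.0904  0.0048 -0.1052] F [ 0.5458 -1.0345 -0.8903] 19.99647595686838 0.009660766012387426
[-0.3483 -0.1438  0.6021  1.9351  0.0198  0.982   0.1777]
```

View pics/hov.png

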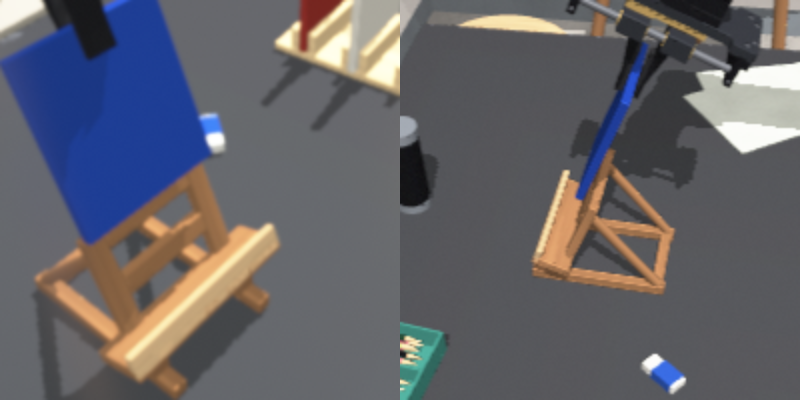

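The hover shows the panel square to and centred on the rest. I lower it along the rest by about 85 mm, in front of the rest.

>>> arm_command([
  {"slide":[0.0058,-0.0004,-0.016],"rot":[0,0,0],"grip":0.05},
  {"slide":[0.0058,-0.0004,-0.016],"rot":[0,0,0],"grip":0.05},
  {"slide":[0.0058,-0.0004,-0.016],"rot":[0,0,0],"grip":0.05},
  {"slide":[0.0058,-0.0005,-0.016],"rot":[0,0,0],"grip":0.05},
  {"slide":[0.0058,-0.0005,-0.016],"rot":[0,0,0],"grip":0.05},
  {"slide":[0,0,0],"rot":[0,0,0],"grip":0.05},
  {"slide":[0,0,0],"rot":[0,0,0],"grip":0.05},
  {"slide":[0,0,0],"rot":[0,0,0],"grip":0.05},
])

```text
time: 8.2
ee_pos: [0.5536, -0.1841, 0.1713]
eef_rot: [0.723, 0.669, 0.119, 0.127]
ft_force: [0.8, 0.5, -1.5]
width: 0.0102
grip_force: 20.0
```

Run:
```python
from h import *
c=eyes.camera('scene');d=eyes.camera('side');s=sensors.read_state();rep(s)
cv2.imwrite('pics/low.png',cv2.cvtColor(np.hstack([cv2.resize(c['pixels'][210:350,190:330],None,fx=2.8,fy=2.8,interpolation=2),cv2.resize(d['pixels'][90:190,280:380],None,fx=3.92,fy=3.92,interpolation=2)]),cv2.COLOR_RGB2BGR))
```

```text
t 8.3 tcp [ 0.5535 -0.1839  0.1712] centre in seat mm [14.0539  0.138  95.0082] rotvec deg [ 0.0461 -0.0684 -0.1129] world rv [ 0.0766 -0.0743 -0.0903] F [ 0.0199  0.1401 -1.7006] 19.996555354446173 0.009399017148490325
```

View pics/low.png

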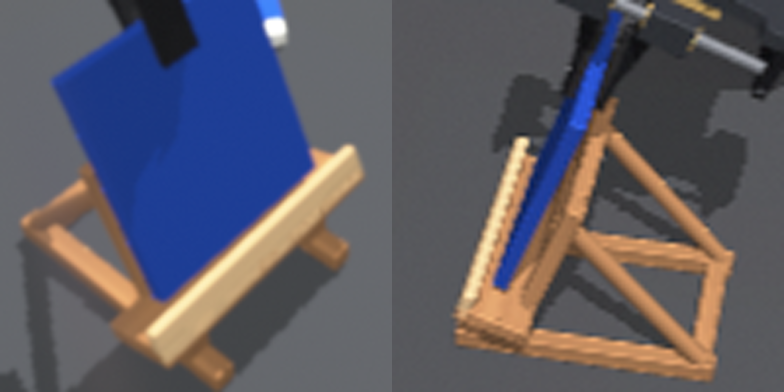

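The panel is between the lip and the rest, parallel to the rest. I lower it 20 mm, then creep down.

>>> arm_command([
  {"slide":[0.0017,-0.0001,-0.0047],"rot":[0,0,0],"grip":0.05},
  {"slide":[0.0017,-0.0001,-0.0047],"rot":[0,0,0],"grip":0.05},
  {"slide":[0.0017,-0.0001,-0.0047],"rot":[0,0,0],"grip":0.05},
  {"slide":[0.0017,-0.0002,-0.0047],"rot":[0,0,0],"grip":0.05},
  {"slide":[0,0,0],"rot":[0,0,0],"grip":0.05},
  {"slide":[0,0,0],"rot":[0,0,0],"grip":0.05},
  {"slide":[0,0,0],"rot":[0,0,0],"grip":0.05},
  {"slide":[0,0,0],"rot":[0,0,0],"grip":0.05},
])

```text
time: 9.3
ee_pos: [0.5613, -0.1855, 0.154]
eef_rot: [0.723, 0.669, 0.12, 0.128]
ft_force: [-10.2, 0.5, 20.2]
width: 0.01
grip_force: 19.9
```

>>> arm_command([
  {"slide":[0.0003,0,-0.0009],"rot":[0,0,0],"grip":0.05},
  {"slide":[0.0003,0,-0.0009],"rot":[0,0,0],"grip":0.05},
  {"slide":[0.0003,0,-0.0009],"rot":[0,0,0],"grip":0.05},
  {"slide":[0,0,0],"rot":[0,0,0],"grip":0.05},
  {"slide":[-0.002,0,-0.0007],"rot":[0,0,0],"grip":0.05},
  {"slide":[-0.002,0,-0.0007],"rot":[0,0,0],"grip":0.05},
  {"slide":[0,0,0],"rot":[0,0,0],"grip":0.05},
  {"slide":[0,0,0],"rot":[0,0,0],"grip":0.05},
])

```text
time: 10.3
ee_pos: [0.5597, -0.1855, 0.151]
eef_rot: [0.722, 0.668, 0.121, 0.13]
ft_force: [-6.6, 0.8, 20.6]
width: 0.0097
grip_force: 20.0
```

Run:
```python
from h import *
rep(sensors.read_state())
```

```text
t 10.3 tcp [ 0.5597 -0.1855  0.151 ] centre in seat mm [13.2311 -0.9389 73.8853] rotvec deg [ 0.0049 -0.406  -0.1377] world rv [ 0.0211 -0.4087 -0.1277] F [-6.5833  0.7821 20.5632] 20.00343270075973 0.00968366800537171
```

Contact came at z of about 75 mm with an upward force along the rest, so the panel is on the ledge. I ease off the load and shift it back toward the rest.

>>> arm_command([
  {"slide":[-0.0009,0,0.0024],"rot":[0,0,0],"grip":0.05},
  {"slide":[-0.0014,0.0001,-0.0005],"rot":[0,0,0],"grip":0.05},
  {"slide":[-0.0014,0.0001,-0.0005],"rot":[0,0,0],"grip":0.05},
  {"slide":[-0.0014,0.0001,-0.0005],"rot":[0,0,0],"grip":0.05},
  {"slide":[-0.0014,0.0001,-0.0005],"rot":[0,0,0],"grip":0.05},
  {"slide":[0,0,0],"rot":[0,0,0],"grip":0.05},
  {"slide":[0,0,0],"rot":[0,0,0],"grip":0.05},
  {"slide":[0,0,0],"rot":[0,0,0],"grip":0.05},
])

```text
time: 11.3
ee_pos: [0.5515, -0.184, 0.1488]
eef_rot: [0.722, 0.669, 0.119, 0.128]
ft_force: [6.2, -0.5, -1.9]
width: 0.0097
grip_force: 20.1
```

Run:
```python
from h import *
c=eyes.camera('scene');d=eyes.camera('side');rep(sensors.read_state())
cv2.imwrite('pics/led.png',cv2.cvtColor(np.hstack([cv2.resize(c['pixels'][210:350,190:330],None,fx=2.8,fy=2.8,interpolation=2),cv2.resize(d['pixels'][90:190,280:380],None,fx=3.92,fy=3.92,interpolation=2)]),cv2.COLOR_RGB2BGR))
```

```text
t 11.4 tcp [ 0.5516 -0.184   0.1488] centre in seat mm [ 4.6508 -0.1068 74.5687] rotvec deg [ 0.0058 -0.1495 -0.0611] world rv [ 0.0151 -0.151  -0.0554] F [ 6.1783 -1.5489 -1.3354] 20.1155299865448 0.00994007871916007
```

View pics/led.png

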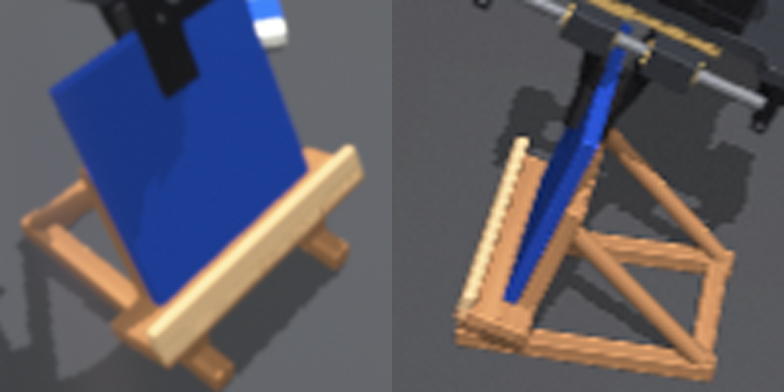

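The panel's back is on the rest (about 6 N) with its bottom at the ledge. I press down 2.5 mm and check that it loads the ledge.

>>> arm_command([
  {"slide":[0.0003,0,-0.0008],"rot":[0,0,0],"grip":0.05},
  {"slide":[0.0003,0,-0.0008],"rot":[0,0,0],"grip":0.05},
  {"slide":[0.0003,0,-0.0008],"rot":[0,0,0],"grip":0.05},
  {"slide":[0,0,0],"rot":[0,0,0],"grip":0.05},
  {"slide":[0,0,0],"rot":[0,0,0],"grip":0.05},
  {"slide":[0,0,0],"rot":[0,0,0],"grip":0.05},
  {"slide":[0,0,0],"rot":[0,0,0],"grip":0.05},
  {"slide":[0,0,0],"rot":[0,0,0],"grip":0.05},
])

```text
time: 12.4
ee_pos: [0.5528, -0.1842, 0.1482]
eef_rot: [0.722, 0.669, 0.12, 0.128]
ft_force: [-10.6, 3.2, 23.6]
width: 0.0096
grip_force: 20.0
```

It rests firmly on the ledge. I relieve the load a little, open, then withdraw along the rest.

>>> arm_command([
  {"slide":[-0.0005,0,0.0014],"rot":[0,0,0],"grip":0.05},
  {"slide":[0,0,0],"rot":[0,0,0],"grip":0.05},
  {"slide":[0,0,0],"rot":[0,0,0],"grip":0.2},
  {"slide":[0,0,0],"rot":[0,0,0],"grip":0.3},
  {"slide":[0,0,0],"rot":[0,0,0],"grip":0.4},
  {"slide":[0,0,0],"rot":[0,0,0],"grip":0.4},
  {"slide":[0,0,0],"rot":[0,0,0],"grip":0.4},
  {"slide":[0,0,0],"rot":[0,0,0],"grip":0.4},
])

```text
time: 13.4
ee_pos: [0.5509, -0.184, 0.1471]
eef_rot: [0.723, 0.669, 0.118, 0.127]
ft_force: [1.1, -0.5, 0.1]
width: 0.035
grip_force: 0.0
```

>>> arm_command([
  {"slide":[-0.0034,0.0003,0.0094],"rot":[0,0,0],"grip":0.4},
  {"slide":[-0.0051,0.0004,0.0141],"rot":[0,0,0],"grip":0.4},
  {"slide":[-0.0068,0.0005,0.0188],"rot":[0,0,0],"grip":0.4},
  {"slide":[-0.0068,0.0005,0.0188],"rot":[0,0,0],"grip":0.4},
  {"slide":[-0.0068,0.0005,0.0188],"rot":[0,0,0],"grip":0.4},
  {"slide":[-0.0068,0.0005,0.0188],"rot":[0,0,0],"grip":0.4},
  {"slide":[0,0,0],"rot":[0,0,0],"grip":0.4},
  {"slide":[0,0,0],"rot":[0,0,0],"grip":0.4},
])

```text
time: 14.4
ee_pos: [0.5151, -0.1813, 0.2457]
eef_rot: [0.723, 0.669, 0.119, 0.127]
ft_force: [-0.6, -0.2, -0.8]
width: 0.0344
grip_force: 0.0
```

Run:
```python
from h import *
c=eyes.camera('scene');d=eyes.camera('side');rep(sensors.read_state())
for n,q in (('scene',c),('side',d)):
  for o in ['red_panel','white_panel']: print(n,o,[np.round(r['bbox']) for r in eyes.look_for(o,q)[:1]])
P=SR.apply([[.0,y,z] for y in(-.06,.06) for z in (.0,.14)])+ST
def mk(q,x0,y0,w,f):
    im=cv2.resize(q['pixels'][y0:y0+w,x0:x0+w],None,fx=f,fy=f,interpolation=2)
    for u in proj(q,P): cv2.circle(im,tuple(int(v) for v in (u-[x0,y0])*f),3,(0,255,0),1)
    return im
cv2.imwrite('pics/end.png',cv2.cvtColor(np.hstack([mk(c,190,210,140,2.8),mk(d,280,90,100,3.92)]),cv2.COLOR_RGB2BGR))
```

```text
t 14.5 tcp [ 0.5149 -0.1812  0.2451] centre in seat mm [  2.9341  -0.0536 177.662 ] rotvec deg [ 0.0249  0.0522 -0.1025] world rv [ 0.0622  0.0476 -0.0878] F [ 0.2756 -0.1493  0.7012] 0.0 0.03492762031192925
scene red_panel [array([327., 104., 357., 176.])]
scene white_panel [array([355., 119., 385., 189.])]
side red_panel [array([354., 260., 366., 358.])]
side white_panel [array([309., 257., 326., 354.])]
```

View pics/end.png

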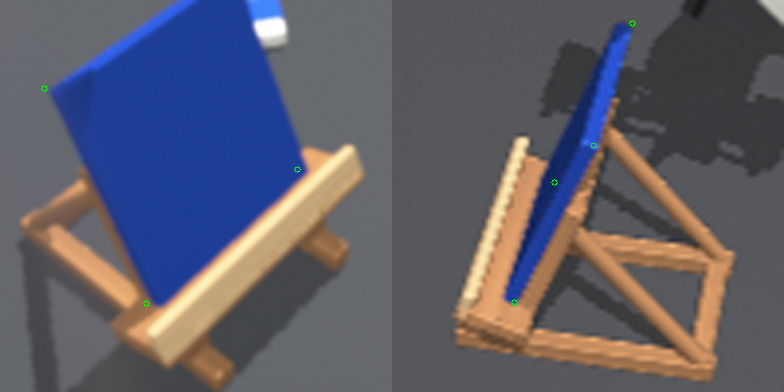

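The panel leans flat on the rest, released and centred within a few mm, with the gripper clear. Red and white are unmoved, so I'm handing it in.

```bash
python3 -c "
from bench import order
print(order.close_job())"
```

```text
the job is handed in; nothing more can be done
None
```

The blue panel is leaning flat on the easel, set down on the ledge and let go, and the red and white panels are still standing in the rack; I handed the job in at about 14.5 s, but no verdict came back.

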